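Sort the jam bench: full jars, empty jar and lids

ROBOT

A 6-joint arm with a two-finger parallel gripper is mounted at the origin on a cart in front of the work surface, level with it; the furniture and walls round the work are solid. World frame = base frame: x ahead of the robot, y to its left, z up, the work surface at z = 0. Lengths are in mm, angles in rad, forces in N, time in s.
With the tool pointing down it reaches from about 325 to 1000 mm from the base axis. Payload 5.1 kg.
Tool frame: the origin (TCP) lies at the centre of the arm's flange, where the gripper is bolted on; the fingertips stand 173 mm ahead of it and the grasp point (between the pads) lies 155 mm ahead of it; z points along the fingers, y is the line along which they close (so a half turn about z gives the same grasp; the last joint's range is limited). The gripper opens to 85 mm and grips with 20 to 120 N. Pads are 22 mm wide; open, the fingers measure 114 mm over their backs; the gripper's body (76 mm by 85 mm) begins 54 mm behind the grasp point. The pads swing forward as they close: fully open they stand 13 mm farther back than shut.
Start: joints at [-1.215, 0.124, 1.65, -0, 1.367, -0.083], TCP at [276.123, -588.424, 404.722] pointing down, gripper open.
Joint ranges: [-2.61, 2.61], [-1.02, 2.33], [0.03, 2.71], [-1.35, 4.49], [0.32, 2.68], [-2.91, 2.91]. Speed limits (rad/s): [2.57, 2.57, 3.14, 3.14, 3.14, 3.14].

INTERFACE

Orientations are given as a unit quaternion [x, y, z, w].
In Python, from station import ctrl gives the robot as it stands.
- The arm moves only by the shell command python3 -m inch 'ROWS' [FORCE]. ROWS is JSON, a list of rows, each a list of 3 entries, a list of its own where there are three numbers: the turn, a rotation vector about the tool's x, y, z in rad, then the shift along the tool's x, y, z in m, then the opening, from -1 (shut) to 1 (fully open). In form: [[[wx, wy, wz], [tx, ty, tz], gripper], ...]. A call has 1 to 12 rows; each row is the pose to reach, as a shift and turn from the pose commanded when the call began, along the tool's axes at that moment; what a row does not reach only later rows make up. A row lasts 1/10 s, in which the tool goes at most 50 mm and 8.59 degrees, less where a joint would pass 70% of its speed; a pose out of reach is approached as far as the arm can. A call with a gripper value outside its range is refused whole. The fingers move at their own pace and stop on an object; FORCE is the grip in N (left out, the last holds). Time passes only in rows, so rows that repeat a pose let the fingers close. It gives the time, the measured TCP pose, the force, the opening and the grip force at its end, in the units of the state.
- ctrl.observe(): the state, without advancing time (a new reading comes with each control period).
- ctrl.read_camera(name): name is "side" or "top" or "wrist"; returns (picture, depth): 384x512x3 uint8, red, green, blue; 384x512 float32, mm along the optical axis (not along the pixel's ray), 0 where there is no reading.
- ctrl.calibration(name): a dict with "fx", "fy", "cx", "cy" (pixels), "R" (3x3) and "t" (3): a world point X has camera coordinates R X + t. Camera axes: x right, y down, z forward; pixel columns grow to the right and rows downward; lengths in mm; the calibration is good to about 2 mm. The wrist camera is an equidistant fisheye: a pixel r from the principal point sees the ray r / f radians off the axis. A picture is of the moment at which its call begins: read the wrist's pose just before it. calibration takes no time and is no camera call; for the wrist camera it gives the pose at the moment of the call.
- ctrl.job_done(): hands the job in; it is judged then, once.
The state is a dict: "time": time; "joints": joint angles; "qvel": joint speeds; "tau": joint torques, N m; "tcp_pos": TCP position; "eef_rot": TCP orientation; "wrist_force": force on the tool from outside, world axes, zero at the start; "moment": the same for the moment, N m; "opening": opening from 0.0 (shut) to 1.0 (fully open); "grasp_force": force on a finger pad.
Only numpy, scipy, OpenCV 4.12 (cv2) and the standard library are available. Lean on these libraries where they do the work, as an engineer would, in place of code of your own. Each camera call takes 0.05 s, during which the arm holds its last target. There are 200 camera calls.

TASK

Sort out the jam bench: the empty open jar that stands in the wooden crate belongs upright on the grey draining tray, the green-lidded jam jar upright in the crate's larger bay and the small gold-lidded jam jar upright in its smaller bay, and the loose red lid and gold lid flat and side by side on the white enamel tray. Everything must sit on the floor of its tray or bay; set the glass jars down rather than dropping them, and tip none over. Leave the green mug and the roll of tape where they are.

Things in the scene. Friction and masses are not known exactly. Their poses are not given: they have to be found in the camera images.
- jam_green: full jam jar with a bright green screw lid, upright, 66 mm across (lid 61 mm), 108 mm tall, about 0.45 kg; origin at the centre of its underside, z up
- jam_small: small full jam jar with a gold lid, upright, 51 mm across (lid 48 mm), 70 mm tall, about 0.24 kg; origin at the centre of its underside, z up
- jar_open: empty clear glass jar without a lid, upright, 53 mm across, 109 mm tall, about 0.12 kg; at the start it stands in the larger bay of the wooden crate; origin at the centre of its underside, z up
- lid_red: loose red screw lid lying flat on the worktop, disc 63 mm across and 13 mm high, 12 g; origin at the centre of its underside, z up
- lid_gold: loose gold screw lid lying flat on the worktop, disc 63 mm across and 13 mm high, 12 g; origin at the centre of its underside, z up
- jam_crate: low slatted wooden jar crate fixed to the worktop, 100 mm (its x) by 176 mm (its y), walls 8 mm thick and 36 mm high, floor 6 mm above the worktop; a cross wall makes two bays, each 84 mm deep along x: the larger bay is 84 mm wide with its centre at y = +38 mm, the smaller is 68 mm wide with its centre at y = -46 mm; origin at the centre of the underside, z up
- drain_tray: plain grey ribbed plastic draining tray fixed to the worktop, 115 mm (its x) by 150 mm (its y), rim 4 mm thick and 14 mm high, ribbed floor 7 mm above the worktop; origin at the centre of the underside, z up
- lid_tray: shallow white enamel tray with a blue rim, fixed to the worktop, 110 mm (its x) by 190 mm (its y), rim 4 mm thick and about 10 mm high, flat floor 4 mm above the worktop; room for the two lids side by side along y, for example centred at y = +48 and -48 mm; origin at the centre of the underside, z up
- mug_green: green mug standing on the worktop, not part of the job: 94 mm high, bowl 85 mm across; origin on the worktop at the middle of its outline, bowl centre 18 mm towards its +y, handle reaching 61 mm towards its -y
- label_tape: roll of tan tape lying flat on the worktop, not part of the job: 100 mm across, 25 mm high; origin at the centre of its underside
Not all that is in view belongs to the job. Leave any orange or purple look-alike of the lid_gold alone.

How it is judged:
By the outcome, as a careful person would: the job done as asked, in the order asked, and still so for the second after the job is handed in, with the robot touching nothing.
It also fails if it takes over 122 s, if anything falls off the work surface, if the arm or the gripper's body presses on something with over 40 N, if the wrist force passes 120 N, or if a joint passes its speed limit or range.

## Working session

There is one attempt and no reset: what is moved stays moved. The work goes in short steps, Python scripts to look and compute and a shell command to move; the robot and the scene stay as the last step left them, time stands still between calls to the robot, and variables do not carry over. Pictures are saved under pics/ and viewed, at most 14 in all, crops included, and the job is handed in when it is done.

```bash
ls; mkdir -p pics
cat > h.py <<'E'
import numpy as np, cv2
from station import ctrl
def snap(n,f):
    im,d=ctrl.read_camera(n); np.savez('pics/'+f+'.npz',im=im,d=d); cv2.imwrite('pics/'+f+'.png',im[:,:,::-1]); return im,d
def plane(c,u,v,z):
    "pixel (pinhole) onto world plane z"
    R=np.array(c['R']);t=np.array(c['t']);o=-R.T@t
    r=R.T@np.array([(u-c['cx'])/c['fx'],(v-c['cy'])/c['fy'],1.]); return o+r*(z-o[2])/r[2]
def pts(c,d):
    R=np.array(c['R']);t=np.array(c['t']);v,u=np.mgrid[:d.shape[0],:d.shape[1]]
    P=np.stack([(u-c['cx'])/c['fx']*d,(v-c['cy'])/c['fy']*d,d],-1); return (P-t)@R
E
python3 - <<'E'
from h import *
for n in('top','side'):
    snap(n,n+'0'); c=ctrl.calibration(n); R=np.array(c['R']);print(n,c['fx'],c['cx'],c['cy'],-R.T@np.array(c['t']),R.round(2).tolist())
print(ctrl.observe())
E
```

```text
pics
top 483.9012043836596 256.0875887773439 185.09425947311277 [  37.62901193  -53.86087482 1579.15658195] [[0.09, -1.0, -0.0], [-0.96, -0.09, -0.27], [0.27, 0.03, -0.96]]
side 360.1357583966855 254.06630311450198 191.75272293116728 [ 486.43556274 1247.02378938  538.01489365] [[-1.0, 0.01, 0.0], [0.0, 0.36, -0.93], [-0.01, -0.93, -0.36]]
{'time': 0.1, 'joints': array([-1.21458223e+00,  1.24426226e-01,  1.65154500e+00,  6.59619067e-06,
        1.36750325e+00, -8.26231679e-02]), 'qvel': array([-0.00082037, -0.0009187 , -0.00056462,  0.0008651 , -0.00109721,
        0.00122066]), 'tau': array([ 7.43933851e-04, -4.24932396e+01, -3.66652358e+01, -7.77223295e-05,
        3.89842840e-03,  2.30897626e-05]), 'tcp_pos': array([ 276.05673439, -588.21196684,  403.58000863]), 'eef_rot': array([ 9.76023869e-01,  2.17661482e-01, -1.25111732e-04, -9.32560122e-04]), 'wrist_force': array([-0.48113008,  0.00671471, -0.24936367]), 'moment': array([0.01635468, 0.00870027, 0.0298682 ]), 'grasp_force': 0.0, 'opening': 1.0005186720292911}
```

View pics/top0.png

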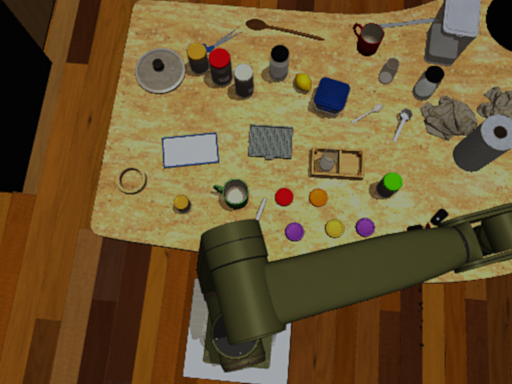

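View pics/side0.png

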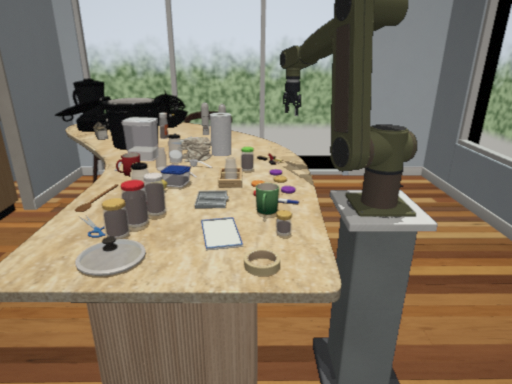

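Top view: the red lid is at (284,197). The lid look-alikes are orange (318,197), purple (294,231), purple (365,227) and yellow/gold (335,228). jam_green is at (391,184), jam_small at (181,203), jar_open in the crate at (325,163), the drain tray at (271,142), the lid tray at (190,149), the mug at (235,193) and the tape at (132,180). The gold lid is most likely (335,228), since it's yellow rather than orange; I'll check this in a crop.

Run:
```python
from h import *
z=np.load('pics/top0.npz');im,d=z['im'],z['d'];c=ctrl.calibration('top')
cr=im[125:245,160:410];cv2.imwrite('pics/crop1.png',cv2.resize(cr,None,fx=3.2,fy=3.2,interpolation=cv2.INTER_CUBIC)[:,:,::-1])
hsv=cv2.cvtColor(im,cv2.COLOR_RGB2HSV)
W=pts(c,d)
def blob(name,u,v,h,r=16):
    h0=hsv[v,u].astype(int); H=hsv.astype(int)
    m=(abs((H[...,0]-h0[0]+90)%180-90)<7)&(H[...,1]>150)&(abs(H[...,2]-h0[2])<90)
    y,x=np.mgrid[:384,:512]; m&=(abs(x-u)<r)&(abs(y-v)<r)
    n,l,s,cc=cv2.connectedComponentsWithStats(m.astype(np.uint8)); k=l[v,u]
    mm=l==k; uu,vv=cc[k]; p=plane(c,uu,vv,h)
    e=[plane(c,s[k][0],vv,h),plane(c,s[k][0]+s[k][2],vv,h),plane(c,uu,s[k][1],h),plane(c,uu,s[k][1]+s[k][3],h)]
    print(name,h0,cc[k].round(1),s[k],p.round(0),'size',np.linalg.norm(e[0]-e[1]).round(),np.linalg.norm(e[2]-e[3]).round(),'depthz',np.median(W[mm][:,2]).round(),np.hypot(p[0],p[1]).round())
blob('red',284,197,13);blob('orange',318,197,13);blob('gold',335,228,13);blob('pur1',294,231,13);blob('pur2',365,227,13)
blob('jgreen',391,181,108);blob('jsmall',181,201,70)
# raised structure maps
for n,(a,b,e,f),lo,hi in(('crate',(305,145,370,182),25,45),('drain',(245,122,297,162),9,25),('lidtray',(158,128,222,172),5,20),('mug',(210,175,252,212),85,105),('tape',(112,160,152,200),17,35)):
    w=W[b:f,a:e].reshape(-1,3); w=w[(w[:,2]>lo)&(w[:,2]<hi)]
    r=cv2.minAreaRect(w[:,:2].astype(np.float32)); print(n,len(w),np.round(r[0]),np.round(r[1]),round(r[2],1), np.median(w[:,2]))
w=W[145:182,305:350].reshape(-1,3);w=w[w[:,2]>60];print('jar_open',len(w),np.median(w,0).round(),w.min(0).round(),w.max(0).round())
print('table z',np.median(W[120:130,150:240,2]))
```

```text
red [179 243 165] [283.6 196.5] [275 188  18  18 247] [ 440. -108.   13.] size 60.0 62.0 depthz 12.0 453.0
orange [ 19 255 163] [318.1 197.2] [309 189  19  18 264] [ 448. -223.   13.] size 63.0 62.0 depthz 12.0 500.0
gold [ 27 198 162] [334.4 227.7] [326 219  18  18 262] [ 350. -282.   13.] size 59.0 60.0 depthz 12.0 449.0
pur1 [142 165 133] [294.1 231.6] [286 223  17  18 237] [ 325. -151.   13.] size 56.0 60.0 depthz 12.0 358.0
pur2 [143 162 134] [364.6 227. ] [356 219  18  17 240] [ 361. -381.   13.] size 59.0 57.0 depthz 12.0 525.0
jgreen [ 48 255 165] [392.5 181.1] [383 172  20  19 272] [ 497. -444.  108.] size 63.0 63.0 depthz 107.0 666.0
jsmall [ 23 209 162] [180.6 201.7] [174 195  15  14 173] [378. 221.  70.] size 48.0 46.0 depthz 69.0 438.0
crate 563 [ 571. -280.] [105. 177.] 1.4 34.243571277803255
drain 299 [629. -48.] [125. 150.] 1.8 11.947986833495502
lidtray 602 [576. 225.] [153. 223.] 2.0 7.187447889974241
mug 117 [424.  50.] [89. 83.] 35.6 91.75881989844258
tape 269 [451. 407.] [98. 96.] 50.9 22.69234273693177
jar_open 216 [ 555. -242.   92.] [  38. -269.   60.] [ 592.  -54. 1579.]
table z -1.3142648050008536
```

View pics/crop1.png

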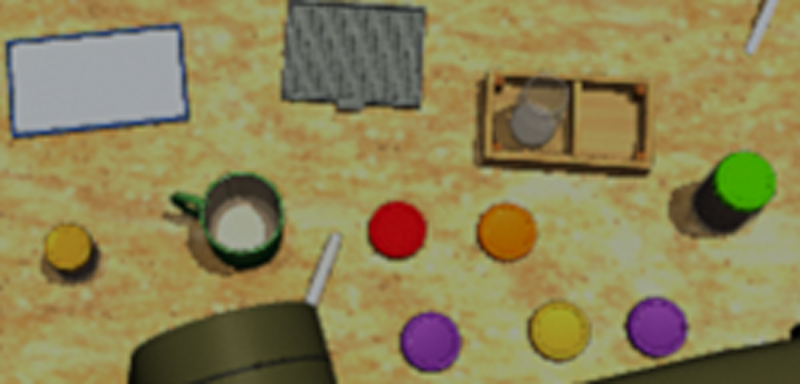

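The crop shows that the lid at crop (558,330), top-view pixel (334,228), is yellow-gold, with the same look as jam_small's lid. The one at crop (507,232) is orange and the other two are purple, so lid_gold is (334,228). Next I'll refine the trays and jar_open.

Run:
```python
from h import *
z=np.load('pics/top0.npz');im,d=z['im'],z['d'];c=ctrl.calibration('top');W=pts(c,d)
hsv=cv2.cvtColor(im,cv2.COLOR_RGB2HSV).astype(int)
def rect(n,m,zz):
    m=cv2.morphologyEx(m.astype(np.uint8),cv2.MORPH_OPEN,np.ones((3,3)))
    k=max(cv2.findContours(m,cv2.RETR_EXTERNAL,cv2.CHAIN_APPROX_NONE)[0],key=cv2.contourArea)[:,0]
    p=np.array([plane(c,u,v,zz)[:2] for u,v in k],np.float32); r=cv2.minAreaRect(p); print(n,np.round(r[0],1),np.round(r[1],1),round(r[2],1))
def win(a,b,e,f):
    w=np.zeros(d.shape,bool); w[b:f,a:e]=1; return w
S=hsv[...,1]
print(im[149,190],im[142,271],im[160,240])
rect('lidfloor',win(155,125,225,172)&(S<60),4)
rect('lid all',win(155,125,225,172)&((S<60)|((hsv[...,0]>95)&(hsv[...,0]<140))),8)
rect('drain',win(243,120,300,157)&(S<70),12)
# crate top edges from depth
for nm,a,b,e,f,lo,hi in(('crate',305,145,370,182,28,45),):
    w=W[b:f,a:e].reshape(-1,3);w=w[(w[:,2]>lo)&(w[:,2]<hi)]
    for ax in(0,1): print(nm,np.percentile(w[:,ax],[1,3,97,99]).round())
    # inner cross wall
    q=w[(w[:,0]>545)&(w[:,0]<600)]; print(np.histogram(q[:,1],np.arange(-375,-185,6)))
w=W[140:182,305:350].reshape(-1,3);w=w[(w[:,2]>60)&(w[:,2]<130)];print(len(w),np.median(w,0),np.percentile(w,[3,97],0).round())
for uv in((330.3,154.7),(331,153)):print('rim',plane(c,*uv,115))
print('base',plane(c,326.6,164.5,8))
cs=im[143:243,190:315];s=np.load('pics/side0.npz');cs=s['im'][140:260,170:310]
cv2.imwrite('pics/side_crop.png',np.hstack([cv2.resize(cs,(560,480),interpolation=cv2.INTER_CUBIC)])[:,:,::-1])
```

```text
[161 165 169] [100 104  98] [162 152  93]
lidfloor [579.4 226.3] [101.  181.3] 11.4
lid all [578.3 225.8] [113.2 191.8] 11.4
drain [636.6 -46.5] [117.6 152.6] 5.2
crate [520. 520. 620. 621.]
crate [-367. -366. -193. -191.]
(array([ 0, 25, 19,  0,  0,  0,  0,  0,  0,  0,  0,  0,  0,  0, 28, 14,  0,
        1,  5,  5,  3,  2,  3,  1,  2,  7,  1,  0,  0, 21, 18]), array([-375, -369, -363, -357, -351, -345, -339, -333, -327, -321, -315,
       -309, -303, -297, -291, -285, -279, -273, -267, -261, -255, -249,
       -243, -237, -231, -225, -219, -213, -207, -201, -195, -189]))
206 [ 556.50096505 -242.80063165   90.96692905] [[ 541. -265.   61.]
 [ 590. -220.  116.]]
rim [ 564.43826581 -242.63866983  115.        ]
rim [ 570.38402697 -244.57700921  115.        ]
base [ 566.50664617 -245.66226539    8.        ]
```

View pics/side_crop.png

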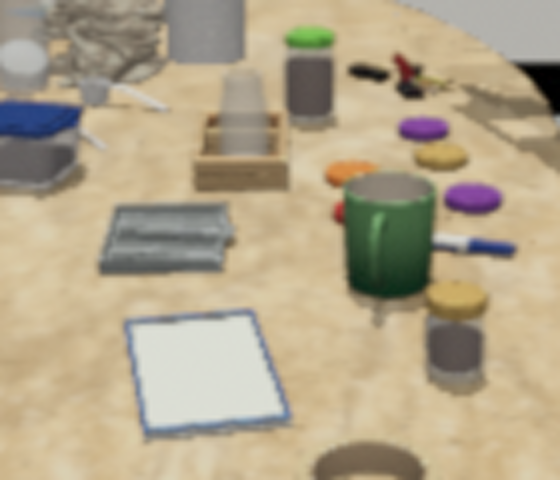

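The side crop shows the empty jar upright in the crate's +y bay at crop (243,120), i.e. side pixel (231,170). Jam_green is at crop (310,80), jam_small at (456,330). The floor of the smaller bay is free.

```bash
cat >> h.py <<'E'
from scipy.spatial.transform import Rotation as Ro
def to(x,y,z,yaw=90.):
    "tool-frame shift & turn (mm, rad) from measured pose to TCP (x,y,z), tool down, tool x at yaw"
    s=ctrl.observe(); R=Ro.from_quat(s['eef_rot']); a=np.deg2rad(yaw)
    T=Ro.from_matrix(np.array([[np.cos(a),np.sin(a),0],[np.sin(a),-np.cos(a),0],[0,0,-1]]))
    print('to',(x,y,z),'shift',R.inv().apply(np.array([x,y,z])-s['tcp_pos']).round(1),'turn',(R.inv()*T).as_rotvec().round(4))
E
python3 - <<'E'
from h import *
c=ctrl.calibration('side');R=np.array(c['R']);o=-R.T@np.array(c['t'])
def yplane(u,v,y):
    r=R.T@np.array([(u-c['cx'])/c['fx'],(v-c['cy'])/c['fy'],1.]);return o+r*(y-o[1])/r[1]
f=lambda a,b:(170+a/4,140+b/4)
for a,b in((243,70),(243,155)):print(yplane(*f(a,b),-243))
print('green',yplane(*f(310,38),-444),'small',yplane(*f(457,298),221))
to(567,-243,330)
E
```

```text
[ 566.38492174 -243.          116.25214205]
[ 568.2767752 -243.          20.0842488]
green [ 495.75634915 -444.           99.25420291] small [377.40779268 221.          62.62636441]
to (567, -243, 330) shift [ 410.  -188.7   74. ] turn [-0.0016 -0.0012 -1.132 ]
```

```bash
python3 -m inch '[[[0,0,-1.132],[0.410,-0.189,0.074],1],[[0,0,-1.132],[0.410,-0.189,0.074],1],[[0,0,-1.132],[0.410,-0.189,0.074],1],[[0,0,-1.132],[0.410,-0.189,0.074],1],[[0,0,-1.132],[0.410,-0.189,0.074],1],[[0,0,-1.132],[0.410,-0.189,0.074],1],[[0,0,-1.132],[0.410,-0.189,0.074],1],[[0,0,-1.132],[0.410,-0.189,0.074],1],[[0,0,-1.132],[0.410,-0.189,0.074],1],[[0,0,-1.132],[0.410,-0.189,0.074],1],[[0,0,-1.132],[0.410,-0.189,0.074],1],[[0,0,-1.132],[0.410,-0.189,0.074],1]]' 30
python3 - <<'E'
from h import *
snap('wrist','w1'); c=ctrl.calibration('wrist');print(c['fx'],c['cx'],c['cy'],np.round(c['R'],2).tolist());to(567,-243,243)
E
```

```text
time: 1.3
tcp_pos: [566.5, -243.8, 330.5]
eef_rot: [0.707, 0.707, -0.0, -0.0]
wrist_force: [0.1, -0.5, 0.1]
opening: 0.998
grasp_force: 0.0
297.3186396354542 256.1248734429708 190.5638106663217 [[1.0, -0.0, 0.0], [-0.0, -0.96, 0.27], [0.0, -0.27, -0.96]]
to (567, -243, 243) shift [ 1.3  0.7 87.9] turn [-0.0001  0.0005 -0.0013]
```

View pics/w1.png

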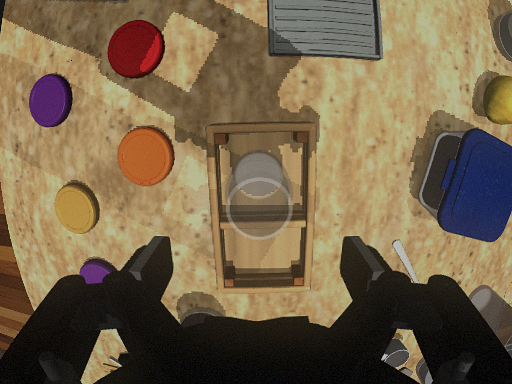

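The wrist view shows the rim circle at (261,208), the base at (260,170) and the fingers at columns 160 and 355. The jar is centred between the fingers, so I'll descend and grip.

```bash
python3 -m inch '[[[0,0,0],[0.001,0.001,0.045],1],[[0,0,0],[0.001,0.001,0.07],1],[[0,0,0],[0.001,0.001,0.088],1],[[0,0,0],[0.001,0.001,0.088],1],[[0,0,0],[0.001,0.001,0.088],-1],[[0,0,0],[0.001,0.001,0.088],-1],[[0,0,0],[0.001,0.001,0.088],-1],[[0,0,0],[0.001,0.001,0.088],-1],[[0,0,0],[0.001,0.001,0.088],-1],[[0,0,0],[0.001,0.001,0.088],-1],[[0,0,0],[0.001,0.001,0.088],-1],[[0,0,0],[0.001,0.001,0.088],-1]]' 30
```

```text
time: 2.55
tcp_pos: [568.6, -242.7, 245.2]
eef_rot: [0.707, 0.707, 0.0, 0.002]
wrist_force: [-1.5, -0.9, 6.3]
opening: 0.591
grasp_force: 31.6
```

```bash
python3 -m inch '[[[0,0,0],[0,0,-0.02],-1],[[0,0,0],[0,0,-0.05],-1],[[0,0,0],[0,0,-0.07],-1],[[0,0,0],[0.045,0.016,-0.07],-1],[[0,0,0],[0.085,0.03,-0.07],-1],[[0,0,0],[0.125,0.044,-0.07],-1],[[0,0,0],[0.165,0.057,-0.07],-1],[[0,0,0],[0.196,0.068,-0.07],-1],[[0,0,0],[0.196,0.068,-0.07],-1],[[0,0,0],[0.196,0.068,-0.06],-1],[[0,0,0],[0.196,0.068,-0.06],-1]]'
python3 - <<'E'
from h import *
snap('wrist','w2'); to(636.6,-46.5,246)
E
```

```text
time: 3.65
tcp_pos: [635.1, -46.6, 300.6]
eef_rot: [0.707, 0.707, -0.001, -0.001]
wrist_force: [-0.1, -0.2, -2.0]
opening: 0.59
grasp_force: 31.9
to (636.6, -46.5, 246) shift [ 0.5  1.5 55. ] turn [-0.0029 -0.0002 -0.0012]
```

View pics/w2.png

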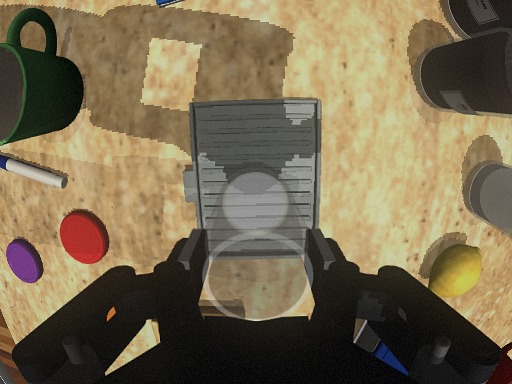

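The jar is held over the grey tray, with its base at about (256,200), well inside the tray outline. I'll lower gently while watching the force.

```bash
python3 -m inch '[[[0,0,0],[0,0.001,0.03],-1],[[0,0,0],[0,0.001,0.044],-1],[[0,0,0],[0,0.001,0.05],-1],[[0,0,0],[0,0.001,0.05],-1],[[0,0,0],[0,0.001,0.05],-1]]'; python3 -m inch '[[[0,0,0],[0,0,0.002],-1],[[0,0,0],[0,0,0.002],-1]]';python3 -m inch '[[[0,0,0],[0,0,0.002],-1],[[0,0,0],[0,0,0.002],-1]]'
```

```text
time: 4.2
tcp_pos: [637.3, -46.5, 253.5]
eef_rot: [0.707, 0.707, 0.0, 0.0]
wrist_force: [0.8, 0.2, -1.1]
opening: 0.593
grasp_force: 31.9
time: 4.4
tcp_pos: [637.3, -46.2, 251.6]
eef_rot: [0.707, 0.707, 0.0, 0.001]
wrist_force: [-0.1, -1.2, -1.1]
opening: 0.59
grasp_force: 31.9
time: 4.6
tcp_pos: [636.9, -46.1, 248.7]
eef_rot: [0.707, 0.707, -0.0, -0.0]
wrist_force: [0.2, -0.6, -1.0]
opening: 0.59
grasp_force: 31.9
```

```bash
for i in 1; do python3 -m inch '[[[0,0,0],[0,0,0.002],-1],[[0,0,0],[0,0,0.002],-1]]'|egrep 'tcp|wrist';python3 -m inch '[[[0,0,0],[0,0,0.002],-1],[[0,0,0],[0,0,0.002],-1]]'|egrep 'tcp|wrist'; done
```

```text
tcp_pos: [636.9, -46.1, 246.5]
wrist_force: [0.7, 0.6, -1.3]
tcp_pos: [637.2, -46.2, 246.3]
wrist_force: [-3.9, 0.1, 6.2]
```

Contact at the predicted height. I'll release, retreat and move to jam_green at (496.5,-444).

```bash
python3 -m inch '[[[0,0,0],[0,0,0],0.4],[[0,0,0],[0,0,0],1],[[0,0,0],[0,0,0],1],[[0,0,0],[0,0,-0.003],1],[[0,0,0],[0,0,-0.02],1],[[0,0,0],[0,0,-0.06],1],[[0,0,0],[0,0,-0.10],1],[[0,0,0],[0,0,-0.10],1]]'; python3 -m inch '[[[0,0,0],[-0.398,-0.14,0.016],1],[[0,0,0],[-0.398,-0.14,0.016],1],[[0,0,0],[-0.398,-0.14,0.016],1],[[0,0,0],[-0.398,-0.14,0.016],1],[[0,0,0],[-0.398,-0.14,0.016],1],[[0,0,0],[-0.398,-0.14,0.016],1],[[0,0,0],[-0.398,-0.14,0.016],1],[[0,0,0],[-0.398,-0.14,0.016],1],[[0,0,0],[-0.398,-0.14,0.016],1],[[0,0,0],[-0.398,-0.14,0.016],1],[[0,0,0],[-0.398,-0.14,0.016],1]]' 50
python3 - <<'E'
from h import *
snap('wrist','w3'); snap('top','top1'); to(496.5,-444,232)
E
```

```text
time: 5.8
tcp_pos: [639.0, -46.4, 354.5]
eef_rot: [0.707, 0.707, 0.004, 0.006]
wrist_force: [0.6, -0.0, 0.3]
opening: 0.998
grasp_force: 0.0
time: 6.9
tcp_pos: [496.8, -444.3, 329.1]
eef_rot: [0.707, 0.707, 0.0, 0.0]
wrist_force: [-0.2, 0.2, -0.4]
opening: 0.999
grasp_force: 0.0
to (496.5, -444, 232) shift [-0.9 -1.  97. ] turn [ 0.0003 -0.0002  0.0011]
```

View pics/w3.png

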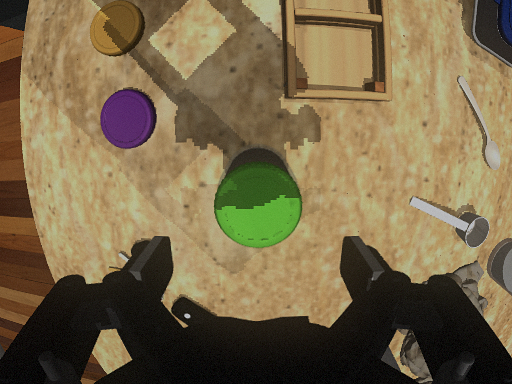

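View pics/top1.png

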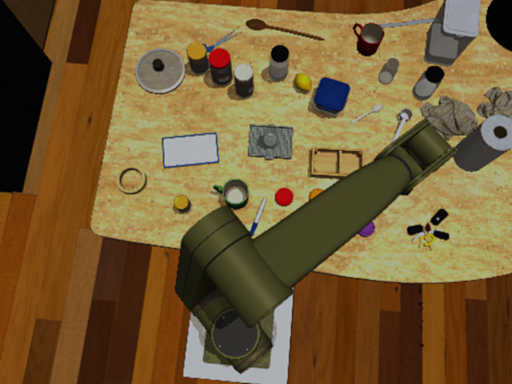

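jar_open stands in the drain tray, top view (271,140). Wrist view: the green lid at (258,205) is centred between the fingers (157 to 357). Descend and grip.

```bash
python3 -m inch '[[[0,0,0],[-0.001,-0.001,0.045],1],[[0,0,0],[-0.001,-0.001,0.08],1],[[0,0,0],[-0.001,-0.001,0.097],1],[[0,0,0],[-0.001,-0.001,0.097],1],[[0,0,0],[-0.001,-0.001,0.097],-1],[[0,0,0],[-0.001,-0.001,0.097],-1],[[0,0,0],[-0.001,-0.001,0.097],-1],[[0,0,0],[-0.001,-0.001,0.097],-1],[[0,0,0],[-0.001,-0.001,0.097],-1],[[0,0,0],[-0.001,-0.001,0.097],-1],[[0,0,0],[-0.001,-0.001,0.097],-1]]' 50; python3 -m inch '[[[0,0,0],[0,0,-0.01],-1],[[0,0,0],[0,0,-0.04],-1],[[0,0,0],[0,0,-0.08],-1],[[0,0,0],[0,0,-0.08],-1]]'; python3 -c "
from h import *
to(570,-240,300)"
```

```text
time: 8.1
tcp_pos: [497.2, -445.7, 235.3]
eef_rot: [0.707, 0.707, 0.001, 0.003]
wrist_force: [3.3, 2.3, 6.4]
opening: 0.726
grasp_force: 54.5
time: 8.5
tcp_pos: [497.0, -446.5, 318.9]
eef_rot: [0.707, 0.707, -0.0, 0.006]
wrist_force: [0.9, -1.0, -2.6]
opening: 0.728
grasp_force: 56.7
to (570, -240, 300) shift [206.7  72.8  17.7] turn [ 0.0076  0.0088 -0.0001]
```

```bash
python3 -m inch '[[[0,0,0],[0.045,0.015,0],-1],[[0,0,0],[0.09,0.03,0],-1],[[0,0,0],[0.135,0.047,0],-1],[[0,0,0],[0.17,0.06,0],-1],[[0,0,0],[0.195,0.069,0.01],-1],[[0,0,0],[0.206,0.073,0.018],-1],[[0,0,0],[0.206,0.073,0.018],-1],[[0,0,0],[0.206,0.073,0.018],-1]]'
python3 - <<'E'
from h import *
im,d=snap('wrist','w4');to(570,-241,250)
E
```

```text
time: 9.3
tcp_pos: [568.5, -239.7, 292.6]
eef_rot: [0.707, 0.707, -0.001, -0.001]
wrist_force: [-0.2, -1.2, -4.3]
opening: 0.726
grasp_force: 56.6
to (570, -241, 250) shift [-0.8  1.5 43.3] turn [-0.0008  0.0004 -0.001 ]
```

View pics/w4.png

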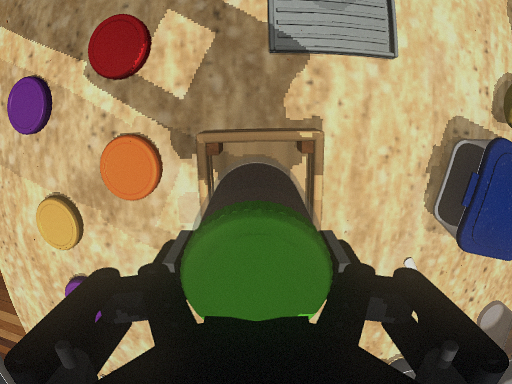

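The green jar hangs over the larger bay: its base is centred at about column 258, the crate's rim spans columns 198–323. I'll shift about 2 mm in +x and lower.

```bash
python3 -m inch '[[[0,0,0],[0,0.002,0.02],-1],[[0,0,0],[0,0.002,0.035],-1],[[0,0,0],[0,0.002,0.043],-1],[[0,0,0],[0,0.002,0.045],-1],[[0,0,0],[0,0.002,0.045],-1]]'; python3 -m inch '[[[0,0,0],[0,0,0.003],-1],[[0,0,0],[0,0,0.003],-1]]'|egrep 'tcp|wrist'
```

```text
time: 9.85
tcp_pos: [570.8, -239.5, 248.4]
eef_rot: [0.707, 0.707, -0.0, -0.0]
wrist_force: [-0.2, -0.3, -4.9]
opening: 0.726
grasp_force: 56.6
tcp_pos: [571.2, -239.2, 246.2]
wrist_force: [0.9, 0.0, -4.5]
```

```bash
python3 -m inch '[[[0,0,0],[0,0,0.002],-1],[[0,0,0],[0,0,0.002],-1]]'|egrep 'tcp|wrist'
```

```text
tcp_pos: [571.0, -239.1, 243.8]
wrist_force: [-0.9, -0.0, -4.6]
```

```bash
python3 -m inch '[[[0,0,0],[0,0,0.002],-1],[[0,0,0],[0,0,0.002],-1]]'|egrep 'tcp|wrist'; python3 -m inch '[[[0,0,0],[0,0,0.001],-1],[[0,0,0],[0,0,0.001],-1]]'|egrep 'tcp|wrist'
```

```text
tcp_pos: [570.9, -239.0, 241.5]
wrist_force: [0.5, 0.2, -5.7]
tcp_pos: [571.1, -239.1, 241.4]
wrist_force: [-1.6, 1.7, 0.7]
```

```bash
python3 -m inch '[[[0,0,0],[0,0,0],0.6],[[0,0,0],[0,0,0],1],[[0,0,0],[0,0,0],1],[[0,0,0],[0,0,-0.003],1],[[0,0,0],[0,0,-0.02],1],[[0,0,0],[0,0,-0.06],1],[[0,0,0],[0,0,-0.10],1],[[0,0,0],[0,0,-0.10],1]]'|egrep 'tcp|wrist'; python3 -m inch '[[[0,0,0],[0.46,-0.193,0.04],1],[[0,0,0],[0.46,-0.193,0.04],1],[[0,0,0],[0.46,-0.193,0.04],1],[[0,0,0],[0.46,-0.193,0.04],1],[[0,0,0],[0.46,-0.193,0.04],1],[[0,0,0],[0.46,-0.193,0.04],1],[[0,0,0],[0.46,-0.193,0.04],1],[[0,0,0],[0.46,-0.193,0.04],1],[[0,0,0],[0.46,-0.193,0.04],1],[[0,0,0],[0.46,-0.193,0.04],1],[[0,0,0],[0.46,-0.193,0.04],1],[[0,0,0],[0.46,-0.193,0.04],1]]' 40
python3 - <<'E'
from h import *
snap('wrist','w5'); to(378,221,208)
E
```

```text
tcp_pos: [572.8, -240.1, 350.5]
wrist_force: [1.1, 0.0, -0.3]
time: 12.65
tcp_pos: [377.4, 221.9, 301.4]
eef_rot: [0.706, 0.708, 0.0, 0.0]
wrist_force: [0.8, -0.4, -0.1]
opening: 1.001
grasp_force: 0.0
to (378, 221, 208) shift [-0.  -0.1 93.4] turn [ 0.0011 -0.      0.0012]
```

View pics/w5.png

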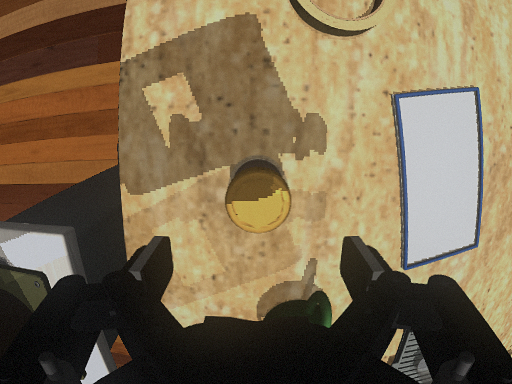

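The gold-lidded small jar at (258,202) is centred between the fingers and the mug at (300,305) is clear of them. Descend, grip, lift.

```bash
python3 -m inch '[[[0,0,0],[0,0,0.045],1],[[0,0,0],[0,0,0.08],1],[[0,0,0],[0,0,0.094],1],[[0,0,0],[0,0,0.094],1],[[0,0,0],[0,0,0.094],-1],[[0,0,0],[0,0,0.094],-1],[[0,0,0],[0,0,0.094],-1],[[0,0,0],[0,0,0.094],-1],[[0,0,0],[0,0,0.094],-1],[[0,0,0],[0,0,0.094],-1],[[0,0,0],[0,0,0.094],-1],[[0,0,0],[0,0,0.094],-1]]' 40; python3 -m inch '[[[0,0,0],[0,0,-0.01],-1],[[0,0,0],[0,0,-0.04],-1],[[0,0,0],[0,0,-0.08],-1],[[0,0,0],[0,0,-0.12],-1],[[0,0,0],[0,0,-0.15],-1],[[0,0,0],[0,0,-0.15],-1]]'; python3 -c "
from h import *
to(570,-330,356)"
```

```text
time: 13.9
tcp_pos: [378.9, 221.1, 208.8]
eef_rot: [0.707, 0.707, 0.001, 0.001]
wrist_force: [-0.6, -1.1, 5.8]
opening: 0.545
grasp_force: 41.0
time: 14.5
tcp_pos: [379.0, 221.4, 363.1]
eef_rot: [0.707, 0.707, 0.005, 0.002]
wrist_force: [1.2, 0.5, -1.7]
opening: 0.545
grasp_force: 41.8
to (570, -330, 356) shift [-551.4  190.8    6.5] turn [ 0.0105 -0.0046  0.0001]
```

```bash
python3 -m inch '[[[0,0,0],[-0.04,0.014,0],-1],[[0,0,0],[-0.085,0.03,0],-1],[[0,0,0],[-0.13,0.045,0],-1],[[0,0,0],[-0.175,0.06,0],-1],[[0,0,0],[-0.22,0.076,0],-1],[[0,0,0],[-0.265,0.092,0],-1],[[0,0,0],[-0.31,0.107,0],-1],[[0,0,0],[-0.355,0.123,0],-1],[[0,0,0],[-0.40,0.138,0],-1],[[0,0,0],[-0.44,0.153,0],-1],[[0,0,0],[-0.48,0.168,0],-1],[[0,0,0],[-0.515,0.18,0],-1]]' | egrep 'tcp|grasp'; python3 -c "
from h import *
to(571,-328,280)"
```

```text
tcp_pos: [557.9, -296.0, 354.7]
grasp_force: 41.8
to (571, -328, 280) shift [-32.1  13.2  74.6] turn [-0.0021 -0.0015 -0.0008]
```

```bash
python3 -m inch '[[[0,0,0],[-0.02,0.008,0],-1],[[0,0,0],[-0.033,0.013,0],-1],[[0,0,0],[-0.033,0.013,0.02],-1],[[0,0,0],[-0.033,0.013,0.05],-1],[[0,0,0],[-0.033,0.013,0.075],-1],[[0,0,0],[-0.033,0.013,0.075],-1],[[0,0,0],[-0.033,0.013,0.075],-1]]' | egrep 'tcp|grasp'
python3 - <<'E'
from h import *
snap('wrist','w6');to(571,-328,222)
E
```

```text
tcp_pos: [570.8, -326.5, 280.9]
grasp_force: 41.8
to (571, -328, 222) shift [-1.  -0.3 60.7] turn [0.0009 0.0005 0.0005]
```

View pics/w6.png

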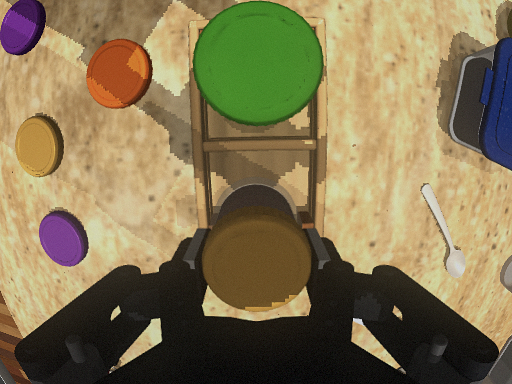

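The small jar, lid at (257,255), is centred over the smaller bay. The green jar at (258,62) stands upright in the larger bay. Lowering.

```bash
python3 -m inch '[[[0,0,0],[-0.001,0.001,0.025],-1],[[0,0,0],[-0.001,0.001,0.045],-1],[[0,0,0],[-0.001,0.001,0.056],-1],[[0,0,0],[-0.001,0.001,0.06],-1],[[0,0,0],[-0.001,0.001,0.06],-1]]' | egrep 'tcp|wrist'; python3 -m inch '[[[0,0,0],[0,0,0.003],-1],[[0,0,0],[0,0,0.003],-1]]'|egrep 'tcp|wrist'; python3 -m inch '[[[0,0,0],[0,0,0.002],-1],[[0,0,0],[0,0,0.002],-1]]'|egrep 'tcp|wrist'
```

```text
tcp_pos: [572.2, -328.2, 222.4]
wrist_force: [0.7, -0.3, -2.3]
tcp_pos: [572.3, -328.3, 219.7]
wrist_force: [0.7, -0.3, -1.7]
tcp_pos: [572.0, -328.1, 216.8]
wrist_force: [-0.0, -0.6, -2.0]
```

```bash
python3 -m inch '[[[0,0,0],[0,0,0.002],-1],[[0,0,0],[0,0,0.002],-1]]'|egrep 'tcp|wrist';python3 -m inch '[[[0,0,0],[0,0,0.001],-1],[[0,0,0],[0,0,0.001],-1]]'|egrep 'tcp|wrist'
```

```text
tcp_pos: [572.1, -328.3, 215.0]
wrist_force: [-0.2, -0.9, -1.7]
tcp_pos: [572.2, -328.3, 214.9]
wrist_force: [-2.5, 1.5, 4.7]
```

```bash
python3 -m inch '[[[0,0,0],[0,0,0],0.4],[[0,0,0],[0,0,0],1],[[0,0,0],[0,0,0],1],[[0,0,0],[0,0,-0.003],1],[[0,0,0],[0,0,-0.02],1],[[0,0,0],[0,0,-0.06],1],[[0,0,0],[0,0,-0.10],1],[[0,0,0],[0,0,-0.10],1]]'|egrep 'tcp|wrist'; python3 -m inch '[[[0,0,-0.2],[0.22,-0.132,0],1],[[0,0,-0.2],[0.22,-0.132,0],1],[[0,0,-0.2],[0.22,-0.132,0],1],[[0,0,-0.2],[0.22,-0.132,0],1],[[0,0,-0.2],[0.22,-0.132,0],1],[[0,0,-0.2],[0.22,-0.132,0.03],1],[[0,0,-0.2],[0.22,-0.132,0.06],1],[[0,0,-0.2],[0.22,-0.132,0.06],1],[[0,0,-0.2],[0.22,-0.132,0.06],1]]' 25
python3 - <<'E'
from h import *
snap('wrist','w7'); to(440,-108,172,101.4)
E
```

```text
tcp_pos: [573.9, -329.4, 323.6]
wrist_force: [0.2, -1.1, 1.0]
time: 19.45
tcp_pos: [440.1, -108.2, 254.3]
eef_rot: [0.633, 0.774, -0.0, -0.0]
wrist_force: [-0.5, -0.8, 0.7]
opening: 1.003
grasp_force: 0.0
to (440, -108, 172) shift [ 0.8 -0.7 83.3] turn [0.0016 0.001  0.0007]
```

View pics/w7.png

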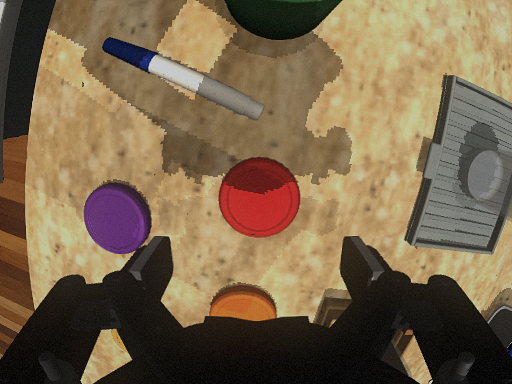

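The red lid at (259,197) is centred, and the purple one at (118,217) is clear of the left finger. Descend in two stages.

```bash
python3 -m inch '[[[0,0,0],[0.001,-0.001,0.04],1],[[0,0,0],[0.001,-0.001,0.07],1],[[0,0,0],[0.001,-0.001,0.083],1],[[0,0,0],[0.001,-0.001,0.084],1],[[0,0,0],[0.001,-0.001,0.084],1]]'; python3 -m inch '[[[0,0,0],[0,0,0],-1],[[0,0,0],[0,0,0],-1],[[0,0,0],[0,0,0],-1],[[0,0,0],[0,0,0],-1],[[0,0,0],[0,0,0],-1],[[0,0,0],[0,0,0],-1],[[0,0,0],[0,0,0],-1]]' 25
```

```text
time: 20.0
tcp_pos: [439.8, -107.9, 171.2]
eef_rot: [0.633, 0.774, 0.0, 0.001]
wrist_force: [-0.5, -0.8, 0.2]
opening: 0.996
grasp_force: 0.0
time: 20.7
tcp_pos: [439.9, -107.7, 172.0]
eef_rot: [0.633, 0.774, 0.0, 0.002]
wrist_force: [-2.0, -0.3, 6.1]
opening: 0.692
grasp_force: 25.6
```

```bash
python3 -m inch '[[[0,0,0],[0,0,-0.01],-1],[[0,0,0],[0,0,-0.05],-1],[[0,0,0],[0,0,-0.09],-1],[[0,0,0],[0,0,-0.13],-1],[[0,0,0],[0,0,-0.13],-1]]'; python3 -c "
from h import *
to(569,273,300,101.4)"
```

```text
time: 21.2
tcp_pos: [440.9, -108.1, 307.7]
eef_rot: [0.633, 0.774, 0.002, 0.007]
wrist_force: [0.8, -0.5, -0.1]
opening: 0.689
grasp_force: 26.7
to (569, 273, 300) shift [348.1 201.2   7.5] turn [0.0121 0.0076 0.0011]
```

```bash
python3 -m inch '[[[0,0,0],[0.348,0.201,0],-1],[[0,0,0],[0.348,0.201,0],-1],[[0,0,0],[0.348,0.201,0],-1],[[0,0,0],[0.348,0.201,0],-1],[[0,0,0],[0.348,0.201,0],-1],[[0,0,0],[0.348,0.201,0],-1],[[0,0,0],[0.348,0.201,0],-1],[[0,0,0],[0.348,0.201,0],-1],[[0,0,0],[0.348,0.201,0],-1],[[0,0,0],[0.348,0.201,0.04],-1],[[0,0,0],[0.348,0.201,0.08],-1],[[0,0,0],[0.348,0.201,0.08],-1]]'
python3 - <<'E'
from h import *
snap('wrist','w8'); to(569,273,176,101.4)
E
```

```text
time: 22.4
tcp_pos: [563.5, 272.2, 212.9]
eef_rot: [0.633, 0.774, -0.006, -0.003]
wrist_force: [-0.8, -0.6, -1.8]
opening: 0.69
grasp_force: 26.7
to (569, 273, 176) shift [-0.4  4.4 40.2] turn [-0.0079  0.0014  0.0008]
```

View pics/w8.png

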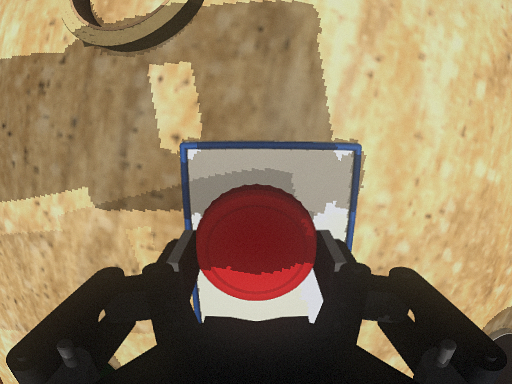

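The lid is held at (256,243). The tray's blue rim spans columns 190–352 at that row, so the arm needs a shift of a few mm along tool +y. I'll let it settle and measure.

```bash
python3 -m inch '[[[0,0,0],[0,0,0],-1],[[0,0,0],[0,0,0],-1],[[0,0,0],[0,0,0],-1]]'|egrep tcp
python3 - <<'E'
from h import *
im,d=snap('wrist','w9'); c=ctrl.calibration('wrist'); s=ctrl.observe()
R=np.array(c['R']);o=-R.T@np.array(c['t'])
def fish(u,v,z):
    x,y=u-c['cx'],v-c['cy'];r=np.hypot(x,y);th=r/c['fx'];q=R.T@np.array([x/r*np.sin(th),y/r*np.sin(th),np.cos(th)]);return o+q*(z-o[2])/q[2]
h=cv2.cvtColor(im,cv2.COLOR_RGB2HSV);m=(h[...,0]>100)&(h[...,0]<130)&(h[...,1]>90)&(h[...,2]>50)
a=np.deg2rad(11.4)
for v in(165,180,195,210,225):
    k=np.flatnonzero(m[v,150:400])+150
    if len(k)>1:
        L,Rr=fish(k.min(),v,9),fish(k.max(),v,9);mid=(L+Rr)/2;print(v,k.min(),k.max(),np.linalg.norm(L-Rr).round(),'mid',mid[:2].round(1),'tool-y off',((mid-s['tcp_pos'])[:2]@[np.cos(a),np.sin(a)]).round(1))
k=np.flatnonzero(m[120:230,270])+120;print('end rim',k,fish(270,k.min(),9) if len(k) else 0)
to(569,273,176,101.4)
E
```

```text
tcp_pos: [567.6, 273.8, 222.6]
165 173 340 107.0 mid [562.2 309. ] tool-y off 1.9
180 174 341 108.0 mid [564.8 299.5] tool-y off 2.6
195 175 339 107.0 mid [566.5 289.5] tool-y off 2.2
210 176 338 108.0 mid [568.6 279.3] tool-y off 2.3
225 177 337 108.0 mid [570.8 268.7] tool-y off 2.3
end rim [143 144 145 146 147] [567.58316237 323.7067584    9.        ]
to (569, 273, 176) shift [-1.1  1.2 46.1] turn [ 0.0036 -0.0006  0.0008]
```

```bash
python3 -m inch '[[[0,0,0],[-0.001,0.002,0.025],-1],[[0,0,0],[-0.001,0.002,0.038],-1],[[0,0,0],[-0.001,0.002,0.043],-1],[[0,0,0],[-0.001,0.002,0.043],-1],[[0,0,0],[-0.001,0.002,0.043],-1]]'|egrep 'tcp|wrist'; python3 -m inch '[[[0,0,0],[0,0,0.002],-1],[[0,0,0],[0,0,0.002],-1]]'|egrep 'tcp|wrist'
```

```text
tcp_pos: [569.0, 273.2, 177.1]
wrist_force: [0.0, -0.1, 0.2]
tcp_pos: [569.2, 273.3, 176.1]
wrist_force: [-2.5, -1.1, 5.4]
```

```bash
python3 -m inch '[[[0,0,0],[0,0,0],0.6],[[0,0,0],[0,0,0],0.6],[[0,0,0],[0,0,0],0.6],[[0,0,0],[0,0,-0.003],0.6],[[0,0,0],[0,0,-0.02],0.6],[[0,0,0],[0,0,-0.06],0.6],[[0,0,0],[0,0,-0.10],0.6],[[0,0,0],[0,0,-0.13],0.6],[[0,0,0],[0,0,-0.13],1],[[0,0,0],[0,0,-0.13],1]]'
python3 - <<'E'
from h import *
snap('wrist','w10');to(350,-282,300,101.4)
E
```

```text
time: 24.5
tcp_pos: [569.1, 273.1, 307.0]
eef_rot: [0.633, 0.774, 0.001, 0.001]
wrist_force: [0.3, -0.2, 0.4]
opening: 1.006
grasp_force: 0.0
to (350, -282, 300) shift [-500.5 -324.5    5. ] turn [ 0.0001 -0.      0.0011]
```

View pics/w10.png

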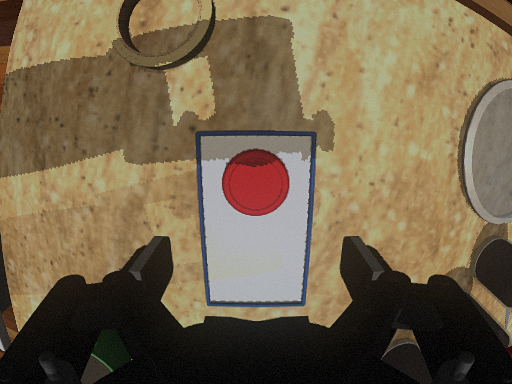

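The red lid lies flat in the tray at (255,182). I've used all 14 views, so from here I'll check with masks. On to the gold lid.

```bash
python3 -m inch '[[[0,0,0],[-0.5,-0.324,0],1],[[0,0,0],[-0.5,-0.324,0],1],[[0,0,0],[-0.5,-0.324,0],1],[[0,0,0],[-0.5,-0.324,0],1],[[0,0,0],[-0.5,-0.324,0],1],[[0,0,0],[-0.5,-0.324,0],1],[[0,0,0],[-0.5,-0.324,0],1],[[0,0,0],[-0.5,-0.324,0],1],[[0,0,0],[-0.5,-0.324,0],1],[[0,0,0],[-0.5,-0.324,0],1],[[0,0,0],[-0.5,-0.324,0],1],[[0,0,0],[-0.5,-0.324,0],1]]'|egrep 'time|tcp'; python3 -m inch '[[[0,0,0],[0,0,0],1],[[0,0,0],[0,0,0.04],1],[[0,0,0],[0,0,0.045],1],[[0,0,0],[0,0,0.045],1],[[0,0,0],[0,0,0.045],1]]'|egrep tcp
cat >> h.py <<'E'
def fish(c,u,v,z):
    R=np.array(c['R']);o=-R.T@np.array(c['t'])
    x,y=u-c['cx'],v-c['cy'];r=np.hypot(x,y);th=r/c['fx'];q=R.T@np.array([x/r*np.sin(th),y/r*np.sin(th),np.cos(th)]);return o+q*(z-o[2])/q[2]
E
python3 - <<'E'
from h import *
c=ctrl.calibration('wrist');im,d=snap('wrist','w11');h=cv2.cvtColor(im,cv2.COLOR_RGB2HSV)
print(h[197,258])
for nm,lo,hi,s in(('gold',20,34,150),('orange',10,21,220),('purple',135,155,120)):
    m=((h[...,0]>=lo)&(h[...,0]<=hi)&(h[...,1]>s)&(h[...,2]>50)).astype(np.uint8);m=cv2.morphologyEx(m,cv2.MORPH_OPEN,np.ones((5,5)))
    n,l,st,cc=cv2.connectedComponentsWithStats(m)
    for k in range(1,n):
        if st[k][4]>800:
            p=fish(c,*cc[k],13);e=fish(c,st[k][0],cc[k][1],13)-fish(c,st[k][0]+st[k][2],cc[k][1],13);print(nm,st[k],cc[k].round(),p.round(1),'w',np.linalg.norm(e).round())
to(350,-282,171,101.4)
E
```

```text
time: 25.75
tcp_pos: [348.8, -282.7, 303.1]
tcp_pos: [351.0, -280.8, 260.1]
[ 24 154 186]
purple [ 218    0   83   61 4251] [259.  27.] [ 327.8 -152.5   13. ] w 60.0
purple [ 214  279   67   42 2228] [248. 301.] [ 363.  -372.9   13. ] w 60.0
to (350, -282, 171) shift [-0.5 -1.5 89.7] turn [0.0007 0.001  0.0023]
```

Run:
```python
from h import *
c=ctrl.calibration('wrist');im=np.load('pics/w11.npz')['im'];h=cv2.cvtColor(im,cv2.COLOR_RGB2HSV)
print(h[200:225:8,215:310:8].reshape(4,-1,3)[:, :,1].tolist(), h[150:165:8,215:310:16,1].tolist())
for s in(110,125,140,150):
    m=((h[...,0]>=20)&(h[...,0]<=32)&(h[...,1]>s)&(h[...,2]>40)).astype(np.uint8);m=cv2.morphologyEx(m,cv2.MORPH_CLOSE,np.ones((5,5)));m=cv2.morphologyEx(m,cv2.MORPH_OPEN,np.ones((9,9)))
    n,l,st,cc=cv2.connectedComponentsWithStats(m);k=l[205,258]
    if k: p=fish(c,*cc[k],13);e=fish(c,st[k][0],cc[k][1],13)-fish(c,st[k][0]+st[k][2],cc[k][1],13);print(s,st[k],cc[k].round(),p.round(1),'w',np.linalg.norm(e).round())
g=cv2.GaussianBlur(cv2.cvtColor(im,cv2.COLOR_RGB2GRAY),(5,5),1)
print(cv2.HoughCircles(g,cv2.HOUGH_GRADIENT,1.5,60,param1=80,param2=30,minRadius=30,maxRadius=50))
```

```text
[[99, 162, 148, 153, 151, 151, 149, 153, 152, 159, 115, 114], [109, 148, 146, 149, 147, 146, 146, 146, 151, 151, 107, 108], [98, 162, 159, 147, 142, 150, 152, 148, 155, 160, 92, 93], [100, 100, 159, 160, 146, 148, 144, 164, 162, 110, 99, 101]] [[98, 100, 112, 116, 109, 113], [97, 109, 151, 158, 120, 112]]
110 [ 219  168   76   64 3542] [256. 202.] [ 352.  -281.7   13. ] w 59.0
125 [ 219  168   73   64 3501] [255. 202.] [ 351.8 -281.8   13. ] w 56.0
140 [ 219  168   73   64 3479] [255. 202.] [ 351.9 -281.6   13. ] w 56.0
150 [ 219  168   73   59 2925] [256. 198.] [ 351.4 -278.5   13. ] w 56.0
[[[255.75 195.75  40.2 ]
  [384.75 149.25  40.2 ]
  [248.25 299.25  33.15]
  [260.25  26.25  40.2 ]
  [465.75 294.75  42.45]]]
```

The gold lid measures (351,-280), under the tool. Descend and grip.

```bash
python3 -m inch '[[[0,0,0],[0,0,0.045],1],[[0,0,0],[0,0,0.075],1],[[0,0,0],[0,0,0.088],1],[[0,0,0],[0,0,0.089],1],[[0,0,0],[0,0,0.089],1]]'|egrep 'tcp|wrist'; python3 -m inch '[[[0,0,0],[0,0,0],-1],[[0,0,0],[0,0,0],-1],[[0,0,0],[0,0,0],-1],[[0,0,0],[0,0,0],-1],[[0,0,0],[0,0,0],-1],[[0,0,0],[0,0,0],-1],[[0,0,0],[0,0,0],-1]]' 25
```

```text
tcp_pos: [351.4, -281.8, 172.1]
wrist_force: [0.4, 0.3, -0.1]
time: 27.5
tcp_pos: [351.4, -282.1, 173.0]
eef_rot: [0.633, 0.774, -0.0, 0.001]
wrist_force: [-1.2, 2.1, 6.9]
opening: 0.688
grasp_force: 25.9
```

```bash
python3 -m inch '[[[0,0,0],[0,0,-0.01],-1],[[0,0,0],[0,0,-0.05],-1],[[0,0,0],[0,0,-0.09],-1],[[0,0,0],[0,0,-0.13],-1],[[0,0,0],[0,0,-0.14],-1]]'|egrep 'tcp|open'; python3 -c "
from h import *
to(588,179,310,101.4)"
```

```text
tcp_pos: [351.6, -282.4, 317.3]
opening: 0.679
to (588, 179, 310) shift [405.3 323.3   5.5] turn [0.006  0.0092 0.0011]
```

```bash
python3 -m inch '[[[0,0,0],[0.405,0.323,0],-1],[[0,0,0],[0.405,0.323,0],-1],[[0,0,0],[0.405,0.323,0],-1],[[0,0,0],[0.405,0.323,0],-1],[[0,0,0],[0.405,0.323,0],-1],[[0,0,0],[0.405,0.323,0],-1],[[0,0,0],[0.405,0.323,0],-1],[[0,0,0],[0.405,0.323,0],-1],[[0,0,0],[0.405,0.323,0],-1],[[0,0,0],[0.405,0.323,0],-1],[[0,0,0],[0.405,0.323,0],-1],[[0,0,0],[0.405,0.323,0],-1]]'|egrep 'tcp|open'; python3 -m inch '[[[0,0,0],[0,0,0.03],-1],[[0,0,0],[0,0,0.07],-1],[[0,0,0],[0,0,0.09],-1],[[0,0,0],[0,0,0.09],-1],[[0,0,0],[0,0,0.09],-1],[[0,0,0],[0,0,0.09],-1]]'|egrep 'tcp|open|grasp'
python3 - <<'E'
from h import *
c=ctrl.calibration('wrist');im,d=snap('wrist','w12');h=cv2.cvtColor(im,cv2.COLOR_RGB2HSV);s=ctrl.observe();a=np.deg2rad(11.4)
m=(h[...,0]>100)&(h[...,0]<130)&(h[...,1]>90)&(h[...,2]>50)
for v in(60,120,180,210,230):
    k=np.flatnonzero(m[v,130:400])+130
    if len(k)>1:
        L,Rr=fish(c,k.min(),v,9),fish(c,k.max(),v,9);mid=(L+Rr)/2;print(v,k.min(),k.max(),np.linalg.norm(L-Rr).round(),'mid',mid[:2].round(1),'off',((mid-s['tcp_pos'])[:2]@[np.cos(a),np.sin(a)]).round(1))
m=((h[...,0]>170)|(h[...,0]<5))&(h[...,1]>180);m=cv2.morphologyEx(m.astype(np.uint8),cv2.MORPH_OPEN,np.ones((5,5)))
n,l,st,cc=cv2.connectedComponentsWithStats(m)
for k in range(1,n):
    if st[k][4]>800:print('red',cc[k],fish(c,*cc[k],17))
to(588,179,178,101.4)
E
```

```text
tcp_pos: [587.1, 181.6, 310.6]
opening: 0.687
tcp_pos: [587.5, 179.2, 223.0]
opening: 0.687
grasp_force: 27.0
60 169 344 109.0 mid [569.  279.9] off 1.6
120 170 343 108.0 mid [576.5 242.4] off 1.7
180 173 340 108.0 mid [584.2 204.4] off 1.7
210 175 337 108.0 mid [588.  184.1] off 1.4
230 177 335 108.0 mid [590.9 169.8] off 1.4
red [253.63134032  59.14040805] [567.83250256 276.48573069  17.        ]
to (588, 179, 178) shift [-0.5  0.2 45.2] turn [0.0038 0.     0.0004]
```

Centred to within 1.5 mm. Lower and set down.

```bash
python3 -m inch '[[[0,0,0],[0,0.001,0.025],-1],[[0,0,0],[0,0.001,0.038],-1],[[0,0,0],[0,0.001,0.043],-1],[[0,0,0],[0,0.001,0.043],-1],[[0,0,0],[0,0.001,0.043],-1]]'|egrep 'tcp|wrist'; python3 -m inch '[[[0,0,0],[0,0,0.002],-1],[[0,0,0],[0,0,0.002],-1]]'|egrep 'tcp|wrist'; python3 -m inch '[[[0,0,0],[0,0,0.001],-1],[[0,0,0],[0,0,0.001],-1]]'|egrep 'tcp|wrist'
```

```text
tcp_pos: [588.0, 180.1, 178.4]
wrist_force: [0.5, 0.1, -0.2]
tcp_pos: [588.2, 180.1, 177.0]
wrist_force: [-2.1, 0.0, 5.3]
tcp_pos: [588.4, 180.2, 177.0]
wrist_force: [-4.2, -1.5, 9.7]
```

```bash
python3 -m inch '[[[0,0,0],[0,0,0],0.6],[[0,0,0],[0,0,0],0.6],[[0,0,0],[0,0,0],0.6],[[0,0,0],[0,0,-0.003],0.6],[[0,0,0],[0,0,-0.02],0.6],[[0,0,0],[0,0,-0.06],0.6],[[0,0,0],[0,0,-0.10],0.6],[[0,0,0],[0,0,-0.14],0.6],[[0,0,0],[0,0,-0.18],1],[[0,0,0],[0,0,-0.18],1]]'|egrep 'tcp|open'; python3 -m inch '[[[0,0,0],[-0.05,-0.25,0],1],[[0,0,0],[-0.05,-0.25,0],1],[[0,0,0],[-0.05,-0.25,0],1],[[0,0,0],[-0.05,-0.25,0],1],[[0,0,0],[-0.05,-0.25,0],1],[[0,0,0],[-0.05,-0.25,0],1],[[0,0,0],[-0.05,-0.25,0],1],[[0,0,0],[-0.05,-0.25,0],1],[[0,0,0],[-0.05,-0.25,0],1]]'
python3 - <<'E'
from h import *
im,d=snap('top','top2');snap('side','side2');c=ctrl.calibration('top');W=pts(c,d);h=cv2.cvtColor(im,cv2.COLOR_RGB2HSV).astype(int)
def blob(n,x,y,z,lo,hi,s):
    R=np.array(c['R']);q=R@np.array([x,y,z])+c['t'];u=int(q[0]/q[2]*c['fx']+c['cx']);v=int(q[1]/q[2]*c['fy']+c['cy'])
    a=h[v-16:v+17,u-16:u+17];m=(((a[...,0]>=lo)&(a[...,0]<=hi)) if lo<hi else ((a[...,0]>=lo)|(a[...,0]<=hi)))&(a[...,1]>s)
    if m.sum()<20: print(n,'few',m.sum(),h[v,u]);return
    yy,xx=np.nonzero(m);p=plane(c,xx.mean()+u-16,yy.mean()+v-16,z);print(n,(u,v),m.sum(),p.round(1),'depth z',np.median(W[v-16:v+17,u-16:u+17][m][:,2]).round(1))
blob('green',571,-239,114,40,60,200);blob('small',572,-328,76,20,32,150);blob('red',569,273,17,172,4,180);blob('gold',588,180,17,20,32,150)
w=W[120:160,245:300].reshape(-1,3);w=w[(w[:,2]>60)&(w[:,2]<140)];print('open',len(w),np.percentile(w,[3,50,97],0).round() if len(w) else '')
blob('mug',424,50,92,50,90,80);w=W[160:200,112:152].reshape(-1,3);w=w[(w[:,2]>17)&(w[:,2]<35)];print('tape',cv2.minAreaRect(w[:,:2].astype(np.float32)))
z0=np.load('pics/top0.npz')['im'].astype(int);D=abs(z0-im.astype(int)).sum(-1);print('mug diff',D[175:212,210:252].mean(),'tape diff',D[160:200,112:152].mean())
E
```

```text
tcp_pos: [589.3, 180.3, 364.7]
opening: 1.006
time: 32.65
tcp_pos: [353.7, 81.5, 355.2]
eef_rot: [0.633, 0.774, 0.0, -0.0]
wrist_force: [0.3, -0.3, -0.4]
opening: 0.996
grasp_force: 0.0
green (329, 152) 277 [ 568.3 -236.6  114. ] depth z 113.0
small (354, 158) 192 [ 571.  -324.6   76. ] depth z 73.9
red (175, 149) 221 [566.2 270.4  17. ] depth z 15.4
gold (203, 146) 223 [585.7 179.6  17. ] depth z 15.4
open 206 [[609. -70.  62.]
 [622. -47.  93.]
 [658. -24. 118.]]
mug (234, 190) 67 [399.3  23.7  92. ] depth z 81.1
tape ((451.8076171875, 406.45947265625), (97.96337890625, 97.29884338378906), 79.47048950195312)
mug diff 140.86808236808236 tape diff 11.03375
```

```bash
python3 -c "
from h import *
print(ctrl.job_done())"
```

```text
the job is handed in; nothing more can be done
None
```

The job is handed in after about 33 s: all three jars and both lids are in their places, and a final top-camera check showed each at the right position and height. The tape had not moved; the arm hid most of the mug in that last picture, but nothing went near it.

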